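Charge the mill jar with balls using the scoop

ROBOT

A 7-joint arm with a two-finger parallel gripper is mounted at the origin on the work surface. World frame = base frame: x ahead of the robot, y to its left, z up, the work surface at z = 0. Lengths are in m, angles in degrees, forces in N, time in s.
With the tool pointing down it reaches from about 0.425 to 0.875 m from the base axis. Payload 4.7 kg.
Tool frame: the origin (TCP) lies at the very end of the fingers, on their centre line; the grasp point (between the pads) lies env.hold_point_z behind it (env.hold_point_z is the distance from the TCP to the grasp point, in m); z points along the fingers, y is the line along which they close (so a half turn about z gives the same grasp; the last joint's range is limited). The gripper opens to 87 mm and grips with 3 to 60 N. Pads are 19 mm wide; open, the fingers measure 117 mm over their backs; the gripper's body (75 mm by 190 mm) begins 51 mm behind the grasp point.
Start: joints at [68.245, 18.392, -4.016, 83.108, 1.295, 78.541, -3.26], TCP at [0.249, -0.6, 0.223] pointing down, gripper open.
Joint ranges: [-163.93, 163.93], [-17.29, 119.83], [-79.2, 71.16], [3.27, 140.29], [-89.18, 269.18], [5.43, 117.66], [-154.24, 154.24]. Speed limits (degrees/s): [147.25, 147.25, 180, 180, 180, 180, 180].

INTERFACE

Orientations are given as [roll, pitch, yaw] about the fixed x, y, z axes, in that order (R = Rz(yaw) Ry(pitch) Rx(roll)).
In Python, from cell import env gives the robot as it stands.
- The arm moves only by the shell command python3 -m jog 'ROWS' [FORCE]. ROWS is JSON, a list of rows, each an object with "dp": the shift along the tool's x, y, z in cm, a list of three; "twist": the turn about the tool's z in degrees; "fingers": the opening, from 0 (shut) to 1 (fully open). A call has 1 to 8 rows; each row is the pose to reach, as a shift and turn from the pose commanded when the call began, along the tool's axes at that moment; what a row does not reach only later rows make up. A row lasts 1/8 s, in which the tool goes at most 62.5 mm and 10.7 degrees, less where a joint would pass 70% of its speed; a pose out of reach is approached as far as the arm can. A call with a gripper value outside its range is refused whole. The fingers move at their own pace and stop on an object; FORCE is the grip in N (left out, the last holds). Time passes only in rows, so rows that repeat a pose let the fingers close. It gives the time, the measured TCP pose, the force, the opening and the grip force at its end, in the units of the state.
- env.get_obs(): the state, without advancing time (a new reading comes with each control period).
- env.read_camera(name): name is "scene" or "top" or "wrist"; returns a dict with "pixels" (420x560x3 uint8, blue, green, red), "depth" (420x560 float32, m along the optical axis (not along the pixel's ray), 0 where there is no reading), "fx", "fy", "cx", "cy" (pixels), "k1" (the pictures are not rectified: a ray, as slopes to the right and down, at radius r is drawn at 1 + k1 r^2 times it, then the intrinsics apply), "rvec" (rotation vector, rad) and "tvec" (3), from world to camera coordinates, as OpenCV has them. Camera axes: x right, y down, z forward; pixel columns grow to the right and rows downward; lengths in m; the calibration is good to about 2 mm. A picture is of the moment at which its call begins.
- env.sign_off(): hands the job in; it is judged then, once.
The state is a dict: "time_s": time; "qpos": joint angles; "joint_velocities": joint speeds; "effort": joint torques, N m; "tool_pos": TCP position; "tool_rot": TCP orientation; "force": force on the tool from outside, world axes, zero at the start; "wrist_torque": the same for the moment, N m; "grip_width": finger opening in m; "grasp_force": force on a finger pad.
Only numpy, scipy, OpenCV 4.12 (cv2) and the standard library are available. Lean on these libraries where they do the work, as an engineer would, in place of code of your own. Each camera call takes 0.05 s, during which the arm holds its last target. There are 200 camera calls.

TASK

Use the hand scoop to scoop mill balls out of the steel trough and tip them into the open porcelain jar until at least three balls are in it, without touching the balls with the gripper's fingers; every ball must end up either in the jar or in the trough. Then lay the scoop down flat on the plywood board, lengthwise along it and about in the middle. Leave the two glaze pots and the vase of brushes alone.

Things in the scene. Friction and masses are not known exactly. Their poses are not given: they have to be found in the camera images.
- scoop: aluminium hand scoop, about 220 g: pan open in front, sides sloping out at 45 degrees, back plate 34 mm high at x -50. Origin: middle of the pan's underside; x to the open front edge, z up. Pan bottom 100 mm long (x -50 to +50), 48 wide, 2.5 thick; sides rise to 27 mm, 100 mm apart at the top. Wooden handle: 18 x 18 mm bar, axis from (x -50, z 30) back and up to (x -115, z 80)
- scoop_grip (a point): point on the axis of the scoop's handle where it is easily taken: 88.5 mm behind and 59.6 mm above the scoop's origin; fingers close on it along the scoop's y (18 mm wide) when coming down vertically
- scoop_nose (a point): middle of the scoop's front edge at its underside (50 mm ahead of the scoop's origin)
- scoop_mid (a point): point in the underside plane below the middle of the scoop's whole length (33 mm behind the scoop's origin); the whole scoop with its handle is 172 mm long
- trough: fixed steel draining trough 222 mm long, 164 wide on top; floor 64 wide, sides sloping out at 45 degrees, 45 high. Floor falls 0.21 rad (12 degrees) along +x; low end closed by a plate 48 mm high, high end open so that a scoop can slide in down the slope. Origin on the table under its middle; x towards the low end, z up; top edges 52 mm (low end) to 98 mm (high end) above the table
- scoop_load (a point): middle of the space in the pan where balls lie (20 mm above the scoop's origin)
- jar_mid (a point): middle of the space inside the jar (on its axis, 40 mm above the table)
- trough_low (a point): middle of the foot of the inside of the end plate, on the floor of the trough at its low end (110 mm along x and 8 mm above the trough's origin)
- trough_high (a point): middle of the floor's edge at the open high end (x -105 mm, 54 mm above the table)
- jar: fixed open white porcelain mill jar, round and straight, 140 mm outside diameter, wall 6 mm, 100 mm high, inner floor 8 mm above the table. Origin: centre of its underside
- board: fixed flat plywood board 260 x 160 mm, 16 mm thick. Origin: centre of its underside on the table; x is its long direction
- ball1: white porcelain mill ball, 32 mm diameter, about 40 g, one of six alike; origin at its centre. All six start in the low end of the trough; smooth (friction about 0.3 on the scoop and trough); they roll, but stay put on slopes under about 7 degrees
- ball2: white porcelain mill ball, 32 mm diameter, about 40 g, one of six alike; origin at its centre. All six start in the low end of the trough; smooth (friction about 0.3 on the scoop and trough); they roll, but stay put on slopes under about 7 degrees
- ball3: white porcelain mill ball, 32 mm diameter, about 40 g, one of six alike; origin at its centre. All six start in the low end of the trough; smooth (friction about 0.3 on the scoop and trough); they roll, but stay put on slopes under about 7 degrees
- ball4: white porcelain mill ball, 32 mm diameter, about 40 g, one of six alike; origin at its centre. All six start in the low end of the trough; smooth (friction about 0.3 on the scoop and trough); they roll, but stay put on slopes under about 7 degrees
- ball5: white porcelain mill ball, 32 mm diameter, about 40 g, one of six alike; origin at its centre. All six start in the low end of the trough; smooth (friction about 0.3 on the scoop and trough); they roll, but stay put on slopes under about 7 degrees
- ball6: white porcelain mill ball, 32 mm diameter, about 40 g, one of six alike; origin at its centre. All six start in the low end of the trough; smooth (friction about 0.3 on the scoop and trough); they roll, but stay put on slopes under about 7 degrees
- pot1: bystander: closed grey glaze pot with a screw lid, 76 mm diameter, 90 mm high, origin at the centre of its underside
- pot2: bystander: another such glaze pot
- vase: bystander: white vase of brushes, 116 mm diameter, 200 mm high with the brushes, origin at the centre of its underside

How it is judged:
By the outcome, as a careful person would: the job done as asked, in the order asked, and still so for the second after the job is handed in, with the robot touching nothing.
It also fails if it takes over 64 s, if anything falls off the work surface, if the arm or the gripper's body presses on something with over 40 N, if the wrist force passes 120 N, or if a joint passes its speed limit or range.

## Working session

There is one attempt and no reset: what is moved stays moved. The work goes in short steps, Python scripts to look and compute and a shell command to move; the robot and the scene stay as the last step left them, time stands still between calls to the robot, and variables do not carry over. Pictures are saved under pics/ and viewed, at most 10 in all, crops included, and the job is handed in when it is done.

```bash
ls; mkdir -p pics
cat > h.py <<'E'
import numpy as np, cv2
from cell import env
from scipy.spatial.transform import Rotation as R
def cam(n):
    c=env.read_camera(n); c['pixels']=np.asarray(c['pixels']); c['depth']=np.asarray(c['depth'])
    c['Rm']=cv2.Rodrigues(np.array(c['rvec'],float))[0]; c['t']=np.array(c['tvec'],float).ravel(); return c
def slopes(c,u,v):
    x=(np.asarray(u,float)-c['cx'])/c['fx']; y=(np.asarray(v,float)-c['cy'])/c['fy']
    a,b=x,y
    for _ in range(10):
        s=1+c['k1']*(a*a+b*b); a,b=x/s,y/s
    return a,b
def plane(c,u,v,z):
    a,b=slopes(c,u,v); d=np.stack([a,b,np.ones_like(a)],-1)@c['Rm']; o=-c['Rm'].T@c['t']
    return o+d*((z-o[2])/d[...,2])[...,None]
def cloud(c):
    v,u=np.mgrid[0:420,0:560]; a,b=slopes(c,u,v); z=c['depth']
    P=(np.stack([a*z,b*z,z],-1)-c['t'])@c['Rm']; P[z<=0]=np.nan; return P
E
python3 - <<'E'
from h import *
a=cam('scene');b=cam('top')
for n,c in(('scene',a),('top',b)):
    cv2.imwrite(f'pics/{n}0.png',c['pixels']); print(n,-c['Rm'].T@c['t'],c['Rm'][2],c['fx'],c['k1'])
np.savez('pics/c0.npz',P=cloud(b),I=b['pixels'],Ps=cloud(a),Is=a['pixels'])
o=env.get_obs();print(o['tool_pos'],o['tool_rot'],o['qpos'],env.hold_point_z,o['grip_width'],o['time_s'])
E
```

```text
pics
scene [1.02596003 0.33798533 0.70098999] [-0.5109068  -0.43208311 -0.74315438] 406.37383030279005 -0.11003605841313892
top [ 0.45350869 -0.01225334  1.26898229] [ 0.12241949  0.00193863 -0.99247655] 503.31600736807826 -0.17919531810615397
[ 0.24919322 -0.59981343  0.22158979] [-1.79903910e+02  6.38372867e-03  2.25678772e+01] [68.24449209 18.43428982 -4.01811884 83.16647125  1.29685937 78.54067332
 -3.26002485] 0.0187 0.08714024819236234 0.1
```

View pics/top0.png

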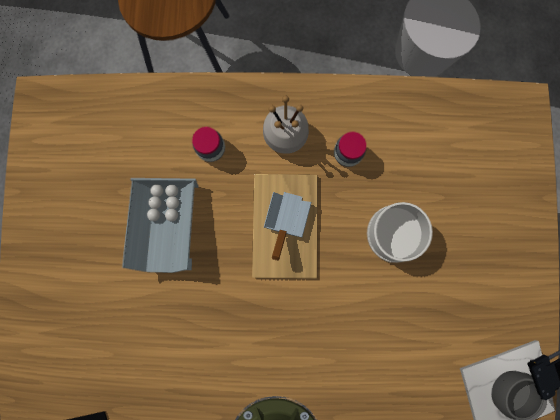

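View pics/scene0.png

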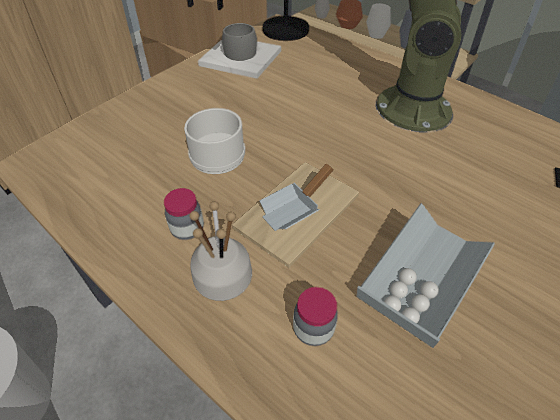

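The top view shows the trough at (160,225), with its low end and the balls at about (164,203). The scoop is on the board, pan at (289,215) and handle end at (277,255). The jar is at (400,233), the pots at (208,143) and (351,149), and the vase at (286,128). Next I'll work out the poses from depth.

Run:
```python
from h import *
d=np.load('pics/c0.npz');P=d['P'];I=d['I'];hsv=cv2.cvtColor(I,cv2.COLOR_BGR2HSV);Z=P[...,2]
def win(u0,u1,v0,v1):
    m=np.zeros(Z.shape,bool);m[v0:v1,u0:u1]=1;return m
def rect(m,n):
    p=P[m][:,:2].astype(np.float32); r=cv2.minAreaRect(p); print(n,m.sum(),np.round(r[0],4),np.round(r[1],4),round(r[2],2)); return r
# jar rim
m=win(350,450,190,275)&(Z>.093)&(Z<.108)
p=P[m][:,:2]; A=np.c_[2*p,np.ones(len(p))]; s=np.linalg.lstsq(A,(p**2).sum(1),rcond=None)[0]; print('jar',s[:2],np.sqrt(s[2]+s[0]**2+s[1]**2),np.nanmax(P[m][:,2]))
# board
m=win(245,325,165,285)&(Z>.009)&(Z<.024); rect(m,'board'); print(np.median(Z[m]))
# scoop colors
bm=win(245,325,165,285)
hm=bm&(hsv[...,0]<16)&(hsv[...,1]>140)&(Z>.035); print('handle',rect(hm,'h'))
q=P[hm]; c=q.mean(0);print(c,q[:,2].min(),q[:,2].max())
sm=bm&(hsv[...,1]<70)&(Z>.014)&(Z<.06); r=rect(sm,'pan'); print(cv2.boxPoints(r))
t=win(115,205,170,280)&(Z>.006); rect(t,'trough')
# trough top edge: pixels
print(cv2.boxPoints(cv2.minAreaRect(P[t][:,:2].astype(np.float32))))
g=cv2.cvtColor(I,cv2.COLOR_BGR2GRAY)
b=win(140,190,178,228)&(g>165)&(hsv[...,1]<40)
n,l,st,ce=cv2.connectedComponentsWithStats(b.astype(np.uint8)); print(st,ce)
cv2.imwrite('pics/crop.png',cv2.resize(I[165:290,110:330],None,fx=3.6,fy=3.6,interpolation=cv2.INTER_CUBIC))
for n,w in(('pot1',(185,230,120,165)),('pot2',(330,372,128,168)),('vase',(260,312,95,158))):
    mm=win(*w)&(Z>.06);print(n,np.nanmean(P[mm],0),np.nanmin(P[mm],0),np.nanmax(P[mm],0))
```

```text
jar [ 0.52406759 -0.29286617] 0.06666730474270435 0.10678305704436733
board 5714 [ 0.5397 -0.0174] [0.1629 0.282 ] 89.62
0.01709003250343935
h 218 [ 0.4909 -0.0026] [0.0177 0.0718] 75.59
handle ((0.49090704321861267, -0.002566242590546608), (0.017685960978269577, 0.07182416319847107), 75.59025573730469)
[ 0.49054589 -0.00237326  0.08216442] 0.05484665489467566 0.10707067423713824
pan 1503 [ 0.5713 -0.0226] [0.1002 0.1004] 75.64
[[ 0.51024896 -0.05868441]
 [ 0.6074986  -0.08358014]
 [ 0.63235885  0.01353071]
 [ 0.5351092   0.03842644]]
trough 6134 [0.5404 0.3019] [0.2773 0.2305] 0.91
[[0.39991158 0.41496924]
 [0.40358263 0.18446061]
 [0.68081385 0.18887576]
 [0.6771428  0.4193844 ]]
[[     0      0    560    420 234950]
 [   151    185      6      8     39]
 [   166    185      6      8     39]
 [   149    197      6      8     39]
 [   166    197      7      8     44]
 [   148    209      6      9     42]
 [   165    209      7      9     47]] [[279.62644818 209.5086827 ]
 [153.61538462 188.84615385]
 [168.64102564 188.69230769]
 [151.74358974 200.71794872]
 [169.34090909 200.68181818]
 [150.47619048 212.83333333]
 [168.27659574 213.06382979]]
pot1 [0.73564926 0.1754696  0.08548789] [0.7037588  0.14319147 0.06009273] [0.77153217 0.21258071 0.09794986]
pot2 [ 0.72836311 -0.17374845  0.08625679] [ 0.69639918 -0.21140566  0.06000118] [ 0.76603966 -0.13962709  0.09743483]
vase [ 0.76873965 -0.01447473  0.11015429] [ 0.72187711 -0.07051927  0.06011736] [0.83046961 0.0404567  0.20409961]
```

View pics/crop.png

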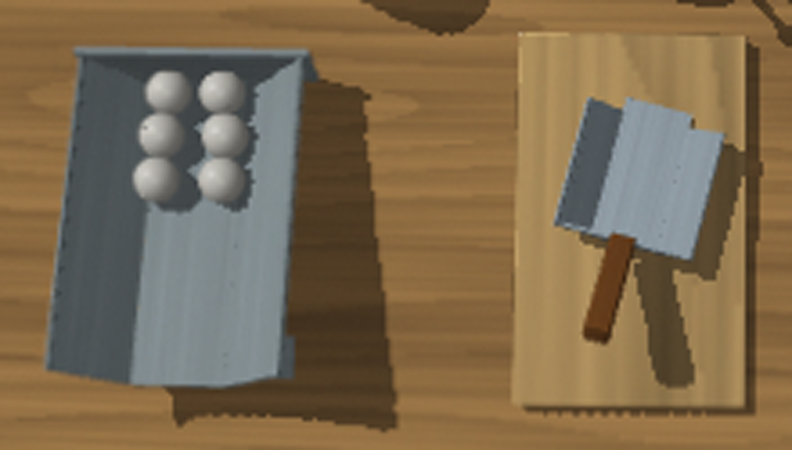

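Run:
```python
from h import *
c=cam('top')
f=lambda u,v,z:np.round(plane(c,u,v,z),4)
k=lambda X,Y:(110+X/3.6-.4,165+Y/3.6-.4)
for n,X,Y,z in(('lowL',75,50,.052),('lowR',307,52,.052),('hiL',47,370,.098),('hiR',278,374,.098),('flL',132,385,.054),('flR',228,387,.054)):
    print(n,f(*k(X,Y),z))
for u,v in[(154.5,189.5),(169.5,189.5),(153,202),(170.5,202),(152,214.5),(169.5,214.5)]: print(f(u+1.5,v+.5,.03))
```

```text
lowL [0.6487 0.3697 0.052 ]
lowR [0.6489 0.2065 0.052 ]
hiL [0.4292 0.3646 0.098 ]
hiR [0.4307 0.2105 0.098 ]
flL [0.4199 0.3189 0.054 ]
flR [0.4203 0.2527 0.054 ]
[0.6235 0.3086 0.03  ]
[0.624  0.2701 0.03  ]
[0.5918 0.311  0.03  ]
[0.5925 0.2663 0.03  ]
[0.5603 0.3122 0.03  ]
[0.5611 0.2676 0.03  ]
```

```bash
cat > go.py <<'E'
import sys
from h import *
# target: grasp-point x y z (m), yaw deg
x,y,z,yaw=map(float,sys.argv[1:5]); o=env.get_obs(); r=R.from_euler('xyz',o['tool_rot'],degrees=True)
g=np.array([x,y,z-env.hold_point_z])
tw=-((yaw-o['tool_rot'][2]+180)%360-180)
print('t',o['time_s'],'dp cm',np.round(r.inv().apply(g-o['tool_pos'])*100,2),'twist',round(tw,1),'rot',np.round(o['tool_rot'],1),'q',np.round(o['qpos'],0),'F',np.round(o['force'],1),'w',round(o['grip_width'],4),o['grasp_force'])
E
python3 go.py .4856 -.0006 .175 -14.4
```

```text
t 0.15 dp cm [ 44.83 -46.26   6.61] twist 37.0 rot [-179.9    0.    22.6] q [68. 18. -4. 83.  1. 79. -3.] F [0.  0.9 0.2] w 0.0867 0.0
```

```bash
python3 -m jog '[{"dp":[22.4,-23.1,0],"twist":18,"fingers":1},{"dp":[22.4,-23.1,0],"twist":18,"fingers":1},{"dp":[44.8,-46.2,2],"twist":37,"fingers":1},{"dp":[44.8,-46.2,2],"twist":37,"fingers":1},{"dp":[44.8,-46.2,4],"twist":37,"fingers":1},{"dp":[44.8,-46.2,4],"twist":37,"fingers":1},{"dp":[44.8,-46.2,6],"twist":37,"fingers":1},{"dp":[44.8,-46.2,6],"twist":37,"fingers":1}]' 40; python3 go.py .4856 -.0006 .175 -14.4
```

```text
time_s: 1.15
tool_pos: [0.4321, -0.1367, 0.1864]
tool_rot: [180.0, -0.0, -14.4]
force: [0.7, 0.4, -0.0]
grip_width: 0.087
grasp_force: 0.0
t 1.15 dp cm [  1.78 -14.51   3.  ] twist -0.0 rot [180.   -0.  -14.4] q [ 40.  -4. -25. 112.  -2.  72. -89.] F [ 0.7  0.4 -0. ] w 0.087 0.0
```

```bash
python3 -m jog '[{"dp":[1.8,-14.5,3],"twist":0,"fingers":1},{"dp":[1.8,-14.5,3],"twist":0,"fingers":1},{"dp":[1.8,-14.5,3],"twist":0,"fingers":1},{"dp":[1.8,-14.5,3],"twist":0,"fingers":1},{"dp":[1.8,-14.5,3],"twist":0,"fingers":1}]'; python3 go.py .4856 -.0006 .0756 -14.4; python3 -c "
from h import *
c=cam('wrist');cv2.imwrite('pics/w1.png',c['pixels'])"
```

```text
time_s: 1.78
tool_pos: [0.4851, -0.004, 0.1565]
tool_rot: [179.9, 0.0, -14.5]
force: [0.4, -1.3, 0.6]
grip_width: 0.0871
grasp_force: 0.0
t 1.775 dp cm [-0.03 -0.35  9.96] twist -0.1 rot [179.9   0.  -14.5] q [  31.    3.  -35.  110.    2.   68. -108.] F [ 0.4 -1.3  0.6] w 0.0871 0.0
```

View pics/w1.png

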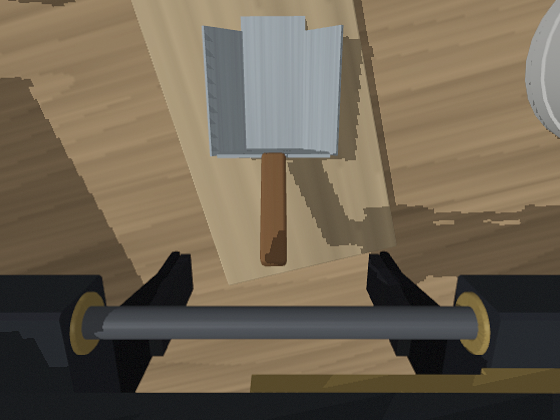

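The wrist view shows the scoop straight ahead, its handle running from (273,155) to (273,265) and about 7 px left of the finger centre. That matches the computed 3.5 mm shift, so I'll descend and grip.

```bash
python3 -m jog '[{"dp":[0,-0.3,5],"twist":0,"fingers":1},{"dp":[0,-0.3,9.5],"twist":0,"fingers":1},{"dp":[0,-0.3,10],"twist":0,"fingers":1},{"dp":[0,-0.3,10],"twist":0,"fingers":1},{"dp":[0,-0.3,10],"twist":0,"fingers":0},{"dp":[0,-0.3,10],"twist":0,"fingers":0},{"dp":[0,-0.3,10],"twist":0,"fingers":0},{"dp":[0,-0.3,10],"twist":0,"fingers":0}]' 60; python3 -m jog '[{"dp":[0,0,0],"twist":0,"fingers":0},{"dp":[0,0,0],"twist":0,"fingers":0},{"dp":[0,0,-1.5],"twist":0,"fingers":0},{"dp":[0,0,-3],"twist":0,"fingers":0},{"dp":[0,0,-4],"twist":0,"fingers":0},{"dp":[0,0,-4],"twist":0,"fingers":0}]' 60;python3 go.py .4 .288 .14 0; python3 -c "
from h import *
c=cam('wrist');cv2.imwrite('pics/w2.png',c['pixels'])
P=cloud(cam('top'));Z=P[...,2]
import numpy as np
w=np.zeros(Z.shape,bool);w[180:240,255:330]=1;m=w&(Z>.035)
p=P[m]; print(m.sum(), p.min(0),p.max(0)); f=p[p[:,0]>p[:,0].max()-.02]; b=p[(p[:,0]<p[:,0].max()-.06)]; print(f.mean(0),b.mean(0))"
```

```text
time_s: 2.82
tool_pos: [0.4863, 0.0003, 0.0568]
tool_rot: [180.0, -0.0, -14.4]
force: [-0.5, 0.1, -0.3]
grip_width: 0.0549
grasp_force: 0.0
time_s: 3.58
tool_pos: [0.4867, 0.0002, 0.0975]
tool_rot: [180.0, -0.1, -14.4]
force: [0.3, -0.4, -3.0]
grip_width: 0.0168
grasp_force: 60.0
t 3.575 dp cm [-15.57 -25.71  -2.41] twist -14.4 rot [ 1.80e+02 -1.00e-01 -1.44e+01] q [  31.    7.  -35.  113.    4.   61. -111.] F [ 0.3 -0.4 -3. ] w 0.0168 59.99725699424744
1594 [ 0.48489347 -0.09254018  0.03509505] [0.61909654 0.03257032 0.51818875]
[0.60804574 0.0080876  0.04409207] [ 0.50544711 -0.00983842  0.48534931]
```

View pics/w2.png

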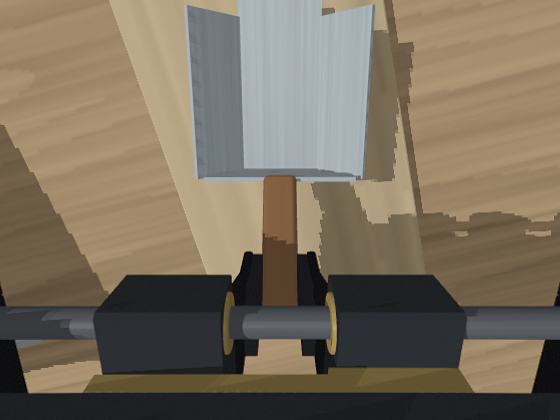

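The wrist view shows the handle held centrally between the pads at (280,240), with the pan ahead of it. I'll measure the pan's pitch from wrist depth and get the next move.

```bash
cat > pitch.py <<'E'
from h import *
o=env.get_obs(); c=cam('wrist'); P=cloud(c).reshape(-1,3)
r=R.from_euler('xyz',o['tool_rot'],degrees=True); q=r.inv().apply(P-o['tool_pos']); q[:,2]=-(q[:,2]+env.hold_point_z) # up, rel grasp
def fit(m,n,off):
    z=q[m,2]-off; x=q[m,0]
    for _ in range(5):
        a=np.polyfit(x,z,1); e=abs(z-np.polyval(a,x)); k=e<max(.003,1.5*np.median(e)); x,z=x[k],z[k]
    print(n,len(x),'pitch',round(np.degrees(np.arctan(a[0])),1),'z at x=.09:',round(np.polyval(a,.09),4))
b=np.isfinite(q[:,2])&(q[:,0]>.045)&(q[:,0]<.135)&(q[:,2]>-.16)&(q[:,2]<.05)
for s,n in((1,'right'),(-1,'left')):
    m=b&(q[:,1]*s>.030)&(q[:,1]*s<.046)
    if m.sum()>50: fit(m,n,abs(q[m,1])-.024)
m=b&(abs(q[:,1])<.018)
if m.sum()>50: fit(m,'floor',0)
E
python3 pitch.py
```

```text
right 4934 pitch -2.4 z at x=.09: -0.0847
left 4601 pitch -2.8 z at x=.09: -0.0866
floor 9520 pitch -2.3 z at x=.09: -0.0867
```

Those numbers show the pan about 27 mm lower than it should be. I lifted before the fingers had fully closed, so the tips only hold the top of the handle. I'll set it back down and regrip.

```bash
python3 -m jog '[{"dp":[0,0,0.6],"twist":0,"fingers":0},{"dp":[0,0,1.1],"twist":0,"fingers":0},{"dp":[0,0,1.3],"twist":0,"fingers":0.4},{"dp":[0,0,1.3],"twist":0,"fingers":0.4},{"dp":[0,0,1.3],"twist":0,"fingers":0.4},{"dp":[0,0,1.3],"twist":0,"fingers":0.4}]' 60; python3 pitch.py;  python3 go.py .4856 -.0006 .0756 -14.4
```

```text
time_s: 4.47
tool_pos: [0.4865, 0.0002, 0.0839]
tool_rot: [180.0, -0.0, -14.4]
force: [0.8, 0.9, 0.5]
grip_width: 0.0344
grasp_force: 0.0
right 5408 pitch 0.1 z at x=.09: -0.0817
left 5253 pitch -0.2 z at x=.09: -0.0833
floor 9716 pitch -0.0 z at x=.09: -0.0835
t 4.525 dp cm [-0.05  0.1   2.69] twist -0.0 rot [180.   -0.  -14.4] q [  30.    8.  -35.  114.    5.   60. -112.] F [ 0.4  0.8 -0.3] w 0.0343 0.0
```

```bash
python3 -m jog '[{"dp":[0,0.1,2.7],"twist":0,"fingers":0.4},{"dp":[0,0.1,2.7],"twist":0,"fingers":0},{"dp":[0,0.1,2.7],"twist":0,"fingers":0},{"dp":[0,0.1,2.7],"twist":0,"fingers":0},{"dp":[0,0.1,2.7],"twist":0,"fingers":0},{"dp":[0,0.1,2.7],"twist":0,"fingers":0}]' 60; python3 -m jog '[{"dp":[0,0,-2],"twist":0,"fingers":0},{"dp":[0,0,-5],"twist":0,"fingers":0},{"dp":[0,0,-5],"twist":0,"fingers":0}]' 60
cat >> pitch.py <<'E'
k=b&(abs(q[:,1])<.018); k2=np.isfinite(q[:,2])&(abs(q[:,1])<.018)&(q[:,2]>-.075)&(q[:,2]<-.015)
print('front x',np.percentile(q[k2,0],99.8),'back top',[round(float(t),3) for t in q[k2&(q[:,0]>.02)&(q[:,0]<.06)][:,2][:0]])
E
python3 pitch.py;  python3 go.py .385 .288 .14 0
```

```text
time_s: 5.28
tool_pos: [0.4865, -0.0006, 0.0573]
tool_rot: [-180.0, -0.1, -14.4]
force: [-0.5, 1.0, 2.9]
grip_width: 0.0171
grasp_force: 60.0
time_s: 5.65
tool_pos: [0.4873, -0.0009, 0.108]
tool_rot: [-180.0, -0.2, -14.5]
force: [-0.2, 0.6, -3.2]
grip_width: 0.0172
grasp_force: 60.0
right 6947 pitch 0.0 z at x=.09: -0.0553
left 6770 pitch -0.5 z at x=.09: -0.0576
floor 11466 pitch -0.3 z at x=.09: -0.0576
front x 0.1284244330701724 back top []
t 5.7 dp cm [-16.99 -25.46  -1.5 ] twist -14.5 rot [ 1.80e+02 -1.00e-01 -1.45e+01] q [  31.    6.  -35.  113.    4.   62. -111.] F [ 0.3 -0.2 -2.3] w 0.0173 59.98767206045102
```

```bash
python3 -m jog '[{"dp":[0,0,-5.5],"twist":0,"fingers":0},{"dp":[-5,-5,-5.5],"twist":-3,"fingers":0},{"dp":[-8,-10,-5.5],"twist":-6,"fingers":0},{"dp":[-12,-15,-5.5],"twist":-9,"fingers":0},{"dp":[-15,-20,-5.5],"twist":-12,"fingers":0},{"dp":[-16.5,-25.4,-5.5],"twist":-14.4,"fingers":0},{"dp":[-16.5,-25.4,-5.5],"twist":-14.4,"fingers":0}]' 60;  python3 go.py .39 .288 .126 0.3; python3 pitch.py
```

```text
time_s: 6.58
tool_pos: [0.3867, 0.2911, 0.1603]
tool_rot: [-179.8, 0.2, 0.5]
force: [0.4, -0.3, -2.5]
grip_width: 0.0177
grasp_force: 60.0
t 6.575 dp cm [0.35 0.33 5.3 ] twist 0.2 rot [-179.8    0.2    0.5] q [  15.    4.  -56.  109.    3.   69. -132.] F [ 0.4 -0.3 -2.5] w 0.0177 59.98682720227123
right 6975 pitch 0.0 z at x=.09: -0.0555
left 6774 pitch -0.5 z at x=.09: -0.0575
floor 11509 pitch -0.3 z at x=.09: -0.0576
front x 0.128685378234648 back top []
```

```bash
python3 -m jog '[{"dp":[0.3,0.3,3],"twist":0,"fingers":0},{"dp":[0.3,0.3,5.3],"twist":0,"fingers":0},{"dp":[0.3,0.3,5.3],"twist":0,"fingers":0}]' 60;  python3 go.py .39 .288 .123 0.3; python3 -c "
from h import *
c=cam('wrist');cv2.imwrite('pics/w3.png',c['pixels'])"
```

```text
time_s: 7.0
tool_pos: [0.3909, 0.2805, 0.1059]
tool_rot: [179.8, 0.3, -0.2]
force: [-0.2, 0.2, -2.4]
grip_width: 0.0176
grasp_force: 60.0
t 7.0 dp cm [-0.09 -0.75  0.16] twist -0.5 rot [179.8   0.3  -0.2] q [  13.    8.  -55.  113.    8.   63. -135.] F [-0.2  0.2 -2.4] w 0.0176 59.985894187457234
```

View pics/w3.png

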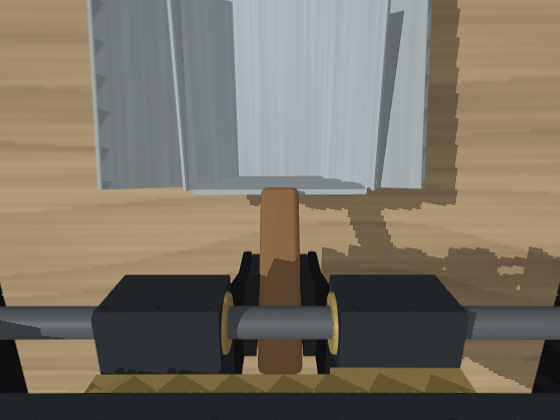

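The wrist view shows the trough edges at u=97 and u=428 (centre 262) and the pan edges at 187 and 367 (centre 277). The scoop is about 7.5 mm right of centre, so I'll correct that and then loosen the grip so the nose drops onto the floor.

```bash
python3 -m jog '[{"dp":[0,-0.7,0],"twist":0,"fingers":0},{"dp":[0,-0.7,0.2],"twist":0,"fingers":0},{"dp":[0,-0.7,0.2],"twist":0,"fingers":0}]' 60; python3 -m jog '[{"dp":[0,0,0],"twist":0,"fingers":0},{"dp":[0,0,0],"twist":0,"fingers":0},{"dp":[0,0,0],"twist":0,"fingers":0},{"dp":[0,0,0],"twist":0,"fingers":0}]' 8;  python3 go.py .39 .288 .123 0; python3 pitch.py
```

```text
time_s: 7.42
tool_pos: [0.3925, 0.2906, 0.1068]
tool_rot: [180.0, -0.0, -0.0]
force: [-0.3, -0.8, -2.4]
grip_width: 0.0177
grasp_force: 60.0
time_s: 7.92
tool_pos: [0.3926, 0.2905, 0.1067]
tool_rot: [-180.0, -0.0, -0.0]
force: [-0.1, -0.2, -0.0]
grip_width: 0.0179
grasp_force: 8.0
t 7.925 dp cm [-0.26  0.25  0.24] twist -0.0 rot [-180.   -0.   -0.] q [  12.    9.  -55.  112.    8.   63. -136.] F [-0.1 -0.2 -0. ] w 0.0179 7.999790644389577
right 3987 pitch -13.9 z at x=.09: -0.0784
left 3905 pitch -14.2 z at x=.09: -0.0798
floor 9837 pitch -14.6 z at x=.09: -0.0807
front x 0.07179857119314785 back top []
```

```bash
python3 -m jog '[{"dp":[0,0.2,0.25],"twist":0,"fingers":0},{"dp":[1.5,0.2,0.55],"twist":0,"fingers":0},{"dp":[3,0.2,0.87],"twist":0,"fingers":0},{"dp":[4.5,0.2,1.2],"twist":0,"fingers":0},{"dp":[6,0.2,1.5],"twist":0,"fingers":0},{"dp":[7.5,0.2,1.83],"twist":0,"fingers":0},{"dp":[9,0.2,2.15],"twist":0,"fingers":0},{"dp":[9,0.2,2.15],"twist":0,"fingers":0}]' 15;  python3 go.py .517 .288 .0966 0; python3 pitch.py; python3 -c "
from h import *
c=cam('scene');cv2.imwrite('pics/s3.png',cv2.resize(c['pixels'][170:380,300:560],None,fx=2.5,fy=2.5))"
```

```text
time_s: 8.98
tool_pos: [0.4839, 0.2877, 0.0844]
tool_rot: [-180.0, 0.0, -0.1]
force: [0.8, -0.4, -2.8]
grip_width: 0.0175
grasp_force: 15.0
t 8.975 dp cm [ 3.31 -0.04  0.65] twist -0.1 rot [-1.8e+02  0.0e+00 -1.0e-01] q [   9.   21.  -50.  104.   18.   63. -137.] F [ 0.8 -0.4 -2.8] w 0.0175 15.000014408142306
right 4664 pitch -12.3 z at x=.09: -0.0762
left 4007 pitch -12.8 z at x=.09: -0.0774
floor 3648 pitch 14.7 z at x=.09: -0.0596
front x 0.13028462782861366 back top []
```

View pics/s3.png

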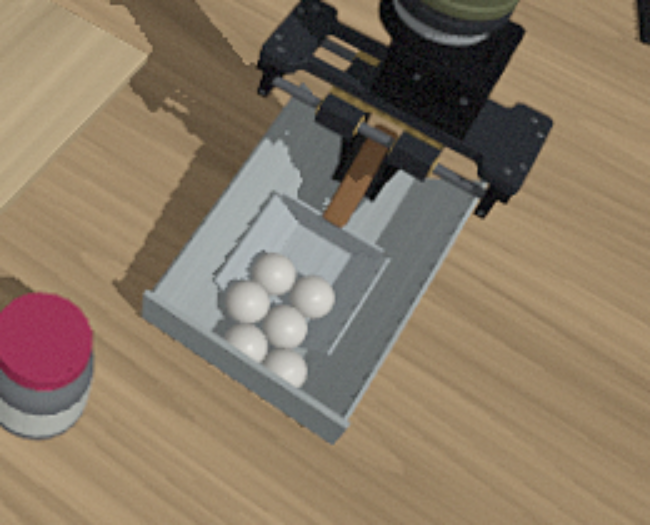

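The scene crop shows the pan under about four balls, with two more at the end plate near (245,345) and (287,370). I'll push a bit further.

```bash
python3 -m jog '[{"dp":[0.4,0,0.25],"twist":0,"fingers":0},{"dp":[1.2,0,0.42],"twist":0,"fingers":0},{"dp":[2,0,0.6],"twist":0,"fingers":0},{"dp":[2.6,0,0.72],"twist":0,"fingers":0},{"dp":[2.6,0,0.72],"twist":0,"fingers":0}]' 20;  python3 go.py .517 .288 .0966 0; python3 pitch.py; python3 -c "
from h import *
c=cam('scene');cv2.imwrite('pics/s4.png',cv2.resize(c['pixels'][170:380,300:560],None,fx=2.5,fy=2.5))"
```

```text
time_s: 9.7
tool_pos: [0.5097, 0.289, 0.0781]
tool_rot: [-179.9, -0.1, -0.0]
force: [0.9, 1.5, 1.1]
grip_width: 0.0181
grasp_force: 20.0
t 9.7 dp cm [0.73 0.1  0.02] twist -0.0 rot [-1.799e+02 -1.000e-01 -0.000e+00] q [   8.   24.  -49.  101.   20.   64. -137.] F [0.9 1.5 1.1] w 0.0181 19.98278145332634
right 3609 pitch -11.6 z at x=.09: -0.0748
left 3532 pitch -12.0 z at x=.09: -0.0775
floor 5324 pitch -8.8 z at x=.09: -0.0492
front x 0.13128440782406223 back top []
```

View pics/s4.png

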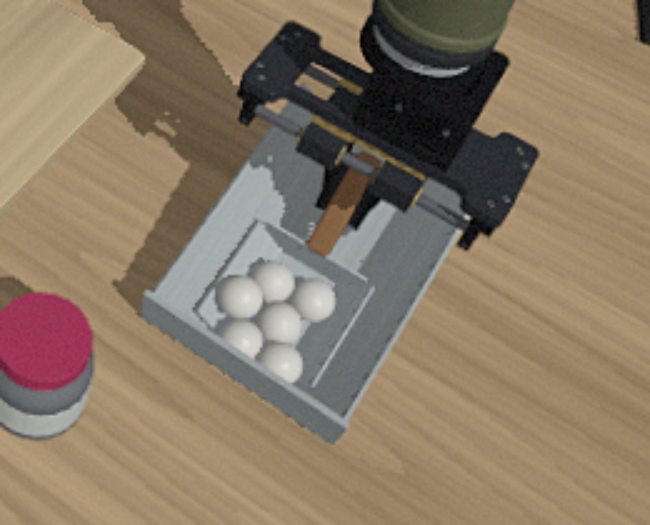

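Nearly all six balls are over the pan. I'll close the last gap to the end plate, then lever the nose up about the pan's rear edge.

```bash
python3 -m jog '[{"dp":[0.6,0.1,0.15],"twist":0,"fingers":0},{"dp":[0.6,0.1,0.15],"twist":0,"fingers":0},{"dp":[0,0.1,0.45],"twist":0,"fingers":0},{"dp":[-0.6,0.1,0.85],"twist":0,"fingers":0},{"dp":[-1.2,0.1,1.3],"twist":0,"fingers":0},{"dp":[-1.8,0.1,1.8],"twist":0,"fingers":0},{"dp":[-2.3,0.1,2.35],"twist":0,"fingers":0},{"dp":[-2.3,0.1,2.35],"twist":0,"fingers":0}]' 25;  python3 go.py .517 .288 .0966 0; python3 pitch.py; python3 -c "
from h import *
c=cam('scene');cv2.imwrite('pics/s5.png',cv2.resize(c['pixels'][170:380,300:560],None,fx=2.5,fy=2.5))"
```

```text
time_s: 10.8
tool_pos: [0.4865, 0.2879, 0.0553]
tool_rot: [-179.9, -0.2, -0.0]
force: [0.7, 1.1, 6.2]
grip_width: 0.0176
grasp_force: 25.0
t 10.8 dp cm [ 3.06 -0.01 -2.25] twist -0.0 rot [-179.9   -0.2   -0. ] q [   8.   24.  -49.  105.   20.   61. -139.] F [0.7 1.1 6.2] w 0.0176 25.002924632281065
right 7420 pitch 15.8 z at x=.09: -0.0295
left 5917 pitch 15.0 z at x=.09: -0.0312
floor 6488 pitch 11.5 z at x=.09: -0.0048
front x 0.12104475878699324 back top []
```

View pics/s5.png

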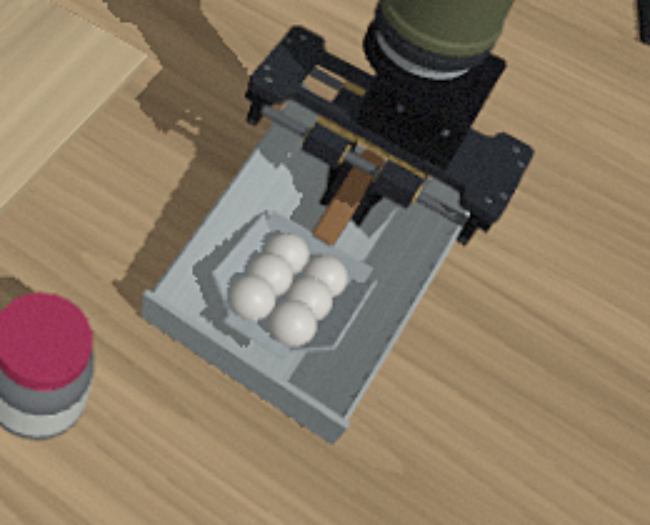

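All six balls are in the pan, nose up about 15°. Now a full-force grip and a small test lift.

```bash
python3 -m jog '[{"dp":[0,0,0],"twist":0,"fingers":0},{"dp":[0,0,0],"twist":0,"fingers":0},{"dp":[0,0,-0.5],"twist":0,"fingers":0},{"dp":[0,0,-1.5],"twist":0,"fingers":0},{"dp":[0,0,-2.5],"twist":0,"fingers":0},{"dp":[0,0,-2.5],"twist":0,"fingers":0}]' 60;   python3 pitch.py;python3 -m jog '[{"dp":[0,0,0],"twist":0,"fingers":0},{"dp":[0,0,0],"twist":0,"fingers":0}]'; python3 pitch.py; python3 go.py .487 .288 .21 0
```

```text
time_s: 11.65
tool_pos: [0.4858, 0.2875, 0.0801]
tool_rot: [-180.0, -0.1, -0.0]
force: [-0.4, 0.6, -4.6]
grip_width: 0.0172
grasp_force: 60.0
right 7349 pitch 14.2 z at x=.09: -0.032
left 6119 pitch 13.6 z at x=.09: -0.0334
floor 6387 pitch 10.4 z at x=.09: -0.0071
front x 0.12157103432575668 back top []
time_s: 11.95
tool_pos: [0.4851, 0.2871, 0.0789]
tool_rot: [180.0, 0.0, -0.0]
force: [0.5, -0.7, -5.7]
grip_width: 0.0172
grasp_force: 60.0
right 7381 pitch 14.1 z at x=.09: -0.0321
left 6073 pitch 13.6 z at x=.09: -0.0335
floor 6365 pitch 10.3 z at x=.09: -0.0072
front x 0.12157012562162293 back top []
t 12.0 dp cm [  0.18  -0.07 -11.24] twist -0.0 rot [180.   0.  -0.] q [   9.   22.  -50.  104.   19.   63. -138.] F [ 0.  -0.8 -5.7] w 0.0174 59.995268415659666
```

```bash
python3 -m jog '[{"dp":[0,0,-1],"twist":0,"fingers":0},{"dp":[0,0,-3],"twist":0,"fingers":0},{"dp":[0,0,-5.5],"twist":0,"fingers":0},{"dp":[0,0,-8],"twist":0,"fingers":0},{"dp":[0,0,-10],"twist":0,"fingers":0},{"dp":[0,0,-11],"twist":0,"fingers":0},{"dp":[0,0,-11.5],"twist":0,"fingers":0},{"dp":[0,0,-11.5],"twist":0,"fingers":0}]' 60;   python3 pitch.py;python3 -m jog '[{"dp":[0,1,0],"twist":0,"fingers":0},{"dp":[-0.5,3,0],"twist":0,"fingers":0},{"dp":[-1,6,0],"twist":0,"fingers":0},{"dp":[-1.5,9.5,0],"twist":0,"fingers":0},{"dp":[-2,13,0],"twist":0,"fingers":0},{"dp":[-2.5,16.5,0],"twist":0,"fingers":0},{"dp":[-3,20,0],"twist":0,"fingers":0},{"dp":[-3.5,23.5,0],"twist":0,"fingers":0}]'; python3 go.py .375 -.293 .205 0; python3 pitch.py
```

```text
time_s: 13.0
tool_pos: [0.4852, 0.2872, 0.194]
tool_rot: [180.0, 0.0, -0.0]
force: [0.0, -0.7, -5.3]
grip_width: 0.0171
grasp_force: 60.0
right 7291 pitch 14.2 z at x=.09: -0.0321
left 6226 pitch 13.6 z at x=.09: -0.0335
floor 6430 pitch 10.4 z at x=.09: -0.0072
front x 0.12167056700461153 back top []
time_s: 14.05
tool_pos: [0.4493, 0.0505, 0.1939]
tool_rot: [179.9, 0.0, -0.1]
force: [1.0, 0.9, -4.4]
grip_width: 0.0172
grasp_force: 60.0
t 14.05 dp cm [-7.4  34.35  0.81] twist -0.1 rot [ 1.799e+02  0.000e+00 -1.000e-01] q [ 35.  -4. -43. 111.  -3.  73. -96.] F [ 1.   0.9 -4.4] w 0.0172 59.996784925460815
right 7446 pitch 14.2 z at x=.09: -0.0321
left 6100 pitch 13.6 z at x=.09: -0.0334
floor 6361 pitch 10.2 z at x=.09: -0.0072
front x 0.12160523709283118 back top []
```

```bash
python3 -m jog '[{"dp":[0,1,0],"twist":0,"fingers":0},{"dp":[-0.5,3,0],"twist":0,"fingers":0},{"dp":[-1.5,6.5,0],"twist":0,"fingers":0},{"dp":[-2.5,10,0],"twist":0,"fingers":0},{"dp":[-3,13.5,0],"twist":0,"fingers":0},{"dp":[-3.5,17,0],"twist":0,"fingers":0},{"dp":[-4,20.5,0],"twist":0,"fingers":0},{"dp":[-5,24,0],"twist":0,"fingers":0}]' 60;   python3 -m jog '[{"dp":[-0.5,3.5,0],"twist":0,"fingers":0},{"dp":[-1,6.5,0],"twist":0,"fingers":0},{"dp":[-1.6,8.5,0],"twist":0,"fingers":0},{"dp":[-2.2,9.8,0],"twist":0,"fingers":0},{"dp":[-2.4,10.3,0],"twist":0,"fingers":0},{"dp":[-2.4,10.3,0],"twist":0,"fingers":0}]'; python3 go.py .375 -.293 .17 0; python3 pitch.py; python3 -c "
from h import *
c=cam('top');cv2.imwrite('pics/t6.png',cv2.resize(c['pixels'][170:350,300:520],None,fx=3,fy=3))"
```

```text
time_s: 15.1
tool_pos: [0.4002, -0.1881, 0.1941]
tool_rot: [180.0, 0.0, 0.1]
force: [0.4, 0.1, -5.0]
grip_width: 0.0174
grasp_force: 60.0
time_s: 15.85
tool_pos: [0.3762, -0.2901, 0.1943]
tool_rot: [-180.0, 0.0, -0.0]
force: [1.0, -0.1, -5.4]
grip_width: 0.0172
grasp_force: 60.0
t 15.85 dp cm [-0.12  0.29  4.3 ] twist -0.0 rot [-180.    0.   -0.] q [ 53.  -1. -18. 109.  -0.  73. -55.] F [ 1.  -0.1 -5.4] w 0.0172 59.99523734673858
right 7309 pitch 14.1 z at x=.09: -0.032
left 6249 pitch 13.6 z at x=.09: -0.0335
floor 6423 pitch 10.1 z at x=.09: -0.0072
front x 0.12166008295997316 back top []
```

View pics/t6.png

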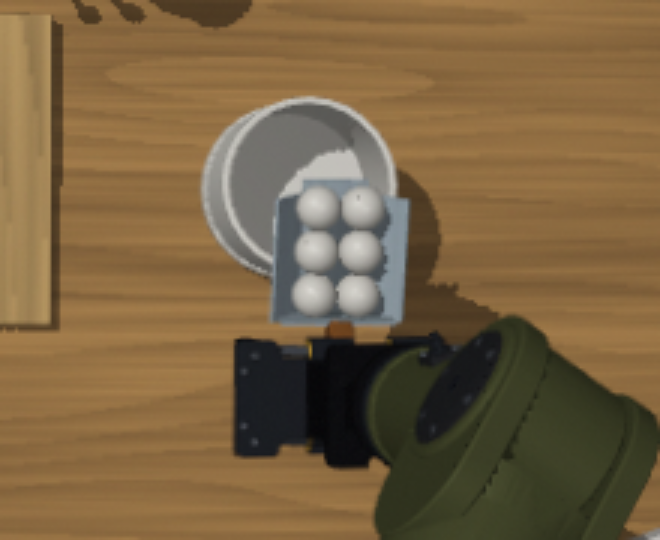

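The top crop shows all six balls in the pan (x 295–380, y 185–315) with the nose over the jar opening, whose centre is about (310,192). I'll lower until the underside is near the near rim.

```bash
python3 -m jog '[{"dp":[0,0.3,1],"twist":0,"fingers":0},{"dp":[0,0.3,3],"twist":0,"fingers":0},{"dp":[0,0.3,5],"twist":0,"fingers":0},{"dp":[0,0.3,6.2],"twist":0,"fingers":0},{"dp":[0,0.3,6.8],"twist":0,"fingers":0},{"dp":[0,0.3,6.8],"twist":0,"fingers":0}]' 60;    python3 go.py .376 -.293 .142 0; python3 pitch.py; python3 -c "
from h import *
c=cam('top');print(plane(c,np.array([403.3]),np.array([234.]),.1))"
```

```text
time_s: 16.7
tool_pos: [0.3761, -0.2935, 0.1262]
tool_rot: [-180.0, 0.0, -0.0]
force: [-0.5, -0.5, -5.2]
grip_width: 0.0173
grasp_force: 60.0
t 16.7 dp cm [-0.01 -0.05  0.29] twist -0.0 rot [-180.    0.   -0.] q [ 53.   2. -18. 113.   1.  64. -56.] F [-0.5 -0.5 -5.2] w 0.0173 59.99530529603362
right 7312 pitch 14.1 z at x=.09: -0.032
left 6204 pitch 13.6 z at x=.09: -0.0335
floor 6468 pitch 10.0 z at x=.09: -0.0072
front x 0.12170298527395285 back top []
[[ 0.51763179 -0.29452245  0.1       ]]
```

```bash
python3 -m jog '[{"dp":[0,0,0.2],"twist":0,"fingers":0},{"dp":[0,0,0.4],"twist":0,"fingers":0},{"dp":[0,0,0.4],"twist":0,"fingers":0}]' 60; python3 -m jog '[{"dp":[0,0,0],"twist":0,"fingers":0},{"dp":[0,0,0],"twist":0,"fingers":0}]' 12;   python3 go.py .376 -.293 .142 0; python3 pitch.py
```

```text
time_s: 17.18
tool_pos: [0.3759, -0.2935, 0.1223]
tool_rot: [-180.0, 0.0, -0.0]
force: [1.0, -0.9, -5.6]
grip_width: 0.0175
grasp_force: 60.0
time_s: 17.42
tool_pos: [0.3764, -0.2938, 0.123]
tool_rot: [180.0, -0.0, -0.0]
force: [-1.8, 0.0, -0.4]
grip_width: 0.0177
grasp_force: 12.0
t 17.425 dp cm [-0.04 -0.08 -0.03] twist -0.0 rot [180.  -0.  -0.] q [ 53.   3. -18. 114.   1.  64. -56.] F [-1.8  0.  -0.4] w 0.0177 12.001796965487301
right 7430 pitch 12.5 z at x=.09: -0.0346
left 6298 pitch 12.0 z at x=.09: -0.0361
floor 6329 pitch 8.9 z at x=.09: -0.0097
front x 0.12226323103565744 back top []
```

The pan now rests on the rim at about 12°. I'll tip it by raising and advancing the handle about the rim.

```bash
python3 -m jog '[{"dp":[0.5,0,-0.8],"twist":0,"fingers":0},{"dp":[1.1,0,-1.5],"twist":0,"fingers":0},{"dp":[1.6,0,-2.0],"twist":0,"fingers":0},{"dp":[2.2,0,-2.55],"twist":0,"fingers":0},{"dp":[2.8,0,-3.0],"twist":0,"fingers":0},{"dp":[3.5,0,-3.4],"twist":0,"fingers":0},{"dp":[4.2,0,-3.7],"twist":0,"fingers":0},{"dp":[4.2,0,-3.7],"twist":0,"fingers":0}]' 12;   python3 go.py .376 -.293 .142 0; python3 pitch.py;python3 -c "
from h import *
c=cam('top');cv2.imwrite('pics/t7.png',cv2.resize(c['pixels'][170:350,300:520],None,fx=3,fy=3))"
```

```text
time_s: 18.48
tool_pos: [0.419, -0.2933, 0.1594]
tool_rot: [-180.0, -0.0, 0.0]
force: [0.5, 0.0, -3.0]
grip_width: 0.0176
grasp_force: 12.0
t 18.475 dp cm [-4.3  -0.03  3.61] twist 0.0 rot [-180.   -0.    0.] q [ 51.   5. -20. 107.   2.  69. -59.] F [ 0.5  0.  -3. ] w 0.0176 12.000120401498862
right 3493 pitch -17.6 z at x=.09: -0.0833
left 3402 pitch -17.7 z at x=.09: -0.0848
floor 5897 pitch -17.6 z at x=.09: -0.0859
front x 0.058527020080668325 back top []
```

View pics/t7.png

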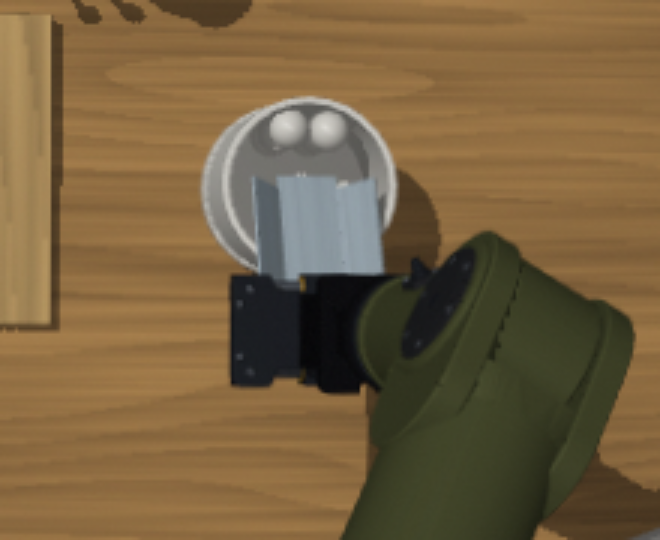

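Balls are visible in the jar at (288,130) and (327,128), and the pan is empty. That was my last picture, so from here I'll check with numbers. Next I'll level the scoop on the rim, grip hard and lift.

```bash
python3 -m jog '[{"dp":[-0.7,0,0.3],"twist":0,"fingers":0},{"dp":[-1.4,0,0.7],"twist":0,"fingers":0},{"dp":[-2,0,1.15],"twist":0,"fingers":0},{"dp":[-2.6,0,1.7],"twist":0,"fingers":0},{"dp":[-3.1,0,2.2],"twist":0,"fingers":0},{"dp":[-3.1,0,2.2],"twist":0,"fingers":0}]' 12; python3 pitch.py; python3 -m jog '[{"dp":[0,0,0],"twist":0,"fingers":0},{"dp":[0,0,0],"twist":0,"fingers":0},{"dp":[0,0,-2],"twist":0,"fingers":0},{"dp":[0,0,-5],"twist":0,"fingers":0},{"dp":[0,0,-7],"twist":0,"fingers":0},{"dp":[0,3,-7],"twist":0,"fingers":0},{"dp":[0,8,-7],"twist":0,"fingers":0},{"dp":[0,14,-7],"twist":0,"fingers":0}]' 60; python3 pitch.py
cat > balls.py <<'E'
from h import *
c=cam('top');I=c['pixels'];P=cloud(c);Z=P[...,2]
d=np.hypot(P[...,0]-.522,P[...,1]+.293)
m=(d<.058)&(Z>.026)&(Z<.085); print('raised px',m.sum(),'z max',Z[m].max() if m.any() else 0,'px per ball ~',np.pi*6.3**2)
g=cv2.cvtColor(I,cv2.COLOR_BGR2GRAY)
s=cv2.resize(g[190:280,360:445],None,fx=4,fy=4,interpolation=cv2.INTER_CUBIC)
h=cv2.HoughCircles(s,cv2.HOUGH_GRADIENT,1,35,param1=80,param2=14,minRadius=20,maxRadius=32)
if h is not None:
    for x,y,r in h[0]:
        u,v=360+x/4,190+y/4; print(round(u,1),round(v,1),round(r/4,1),np.round(plane(c,u,v,.03),3),'z',round(float(Z[int(v),int(u)]),3))
t=(P[...,0]>.42)&(P[...,0]<.66)&(P[...,1]>.2)&(P[...,1]<.37)
hs=cv2.cvtColor(I,cv2.COLOR_BGR2HSV); print('white px in trough',(t&(g>165)&(hs[...,1]<40)).sum())
E
python3 balls.py; python3 go.py .4 -.293 .2 0
```

```text
time_s: 19.32
tool_pos: [0.3857, -0.2936, 0.1367]
tool_rot: [-180.0, 0.1, -0.1]
force: [-0.6, -0.6, 0.5]
grip_width: 0.018
grasp_force: 12.0
right 7283 pitch 2.5 z at x=.09: -0.0498
left 7135 pitch 2.5 z at x=.09: -0.051
floor 11941 pitch 2.4 z at x=.09: -0.0515
front x 0.1269433596983842 back top []
time_s: 20.38
tool_pos: [0.3876, -0.4339, 0.2073]
tool_rot: [-180.0, 0.0, 0.1]
force: [0.9, -0.6, -2.3]
grip_width: 0.0172
grasp_force: 60.0
right 7235 pitch 2.2 z at x=.09: -0.0502
left 7117 pitch 2.1 z at x=.09: -0.0515
floor 11917 pitch 2.0 z at x=.09: -0.052
front x 0.12715247734225407 back top []
raised px 920 z max 0.04712424665518564 px per ball ~ 124.68981242097888
412.1 225.6 6.1 [ 0.543 -0.334  0.03 ] z 0.043
413.6 240.6 6.4 [ 0.505 -0.338  0.03 ] z 0.039
387.9 250.1 7.0 [ 0.481 -0.272  0.03 ] z 0.039
white px in trough 0
t 20.475 dp cm [  1.52 -14.79   2.39] twist -0.5 rot [179.9   0.2  -0.5] q [ 58.  11. -13.  94.   3.  75. -46.] F [-0.4  0.1 -2.2] w 0.0175 59.99880566261709
```

```bash
python3 - <<'E'
from h import *
c=cam('top')
p=np.array([plane(c,110+X/3.6-.4,165+Y/3.6-.4,.016) for X,Y in((517,33),(746,38),(746,406),(512,403))]);print(np.round(p,4),p.mean(0))
hs=cv2.cvtColor(c['pixels'],cv2.COLOR_BGR2HSV);P=cloud(c)
print(hs[200,258],hs[200,240])
m=np.zeros(P.shape[:2],bool);m[160:295,240:330]=1
m&=(abs(hs[...,0].astype(int)-int(hs[200,258][0]))<6)&(hs[...,2]>hs[200,258][2]-25)&(abs(P[...,2]-.016)<.008)
v,u=np.where(cv2.morphologyEx(m.astype(np.uint8),cv2.MORPH_OPEN,np.ones((5,5)))>0)
q=plane(c,u,v,.016)[:,:2].astype(np.float32);print(cv2.minAreaRect(q))
E
python3 go.py .484 -.017 .16 -.4
```

```text
[[ 0.67    0.0651  0.016 ]
 [ 0.6686 -0.0956  0.016 ]
 [ 0.4126 -0.0974  0.016 ]
 [ 0.4125  0.0634  0.016 ]] [ 0.54094874 -0.0161224   0.016     ]
[ 19 120 168] [ 16 140 137]
((0.5414832830429077, -0.015105590224266052), (0.258247047662735, 0.1586485654115677), 0.3899195194244385)
t 20.525 dp cm [  9.67 -42.03   6.46] twist 0.0 rot [-1.799e+02  1.000e-01 -4.000e-01] q [ 58.  11. -13.  94.   3.  75. -46.] F [ 0.8  1.1 -2.3] w 0.0175 59.99980743974447
```

```bash
python3 -m jog '[{"dp":[1,-3,0],"twist":0,"fingers":0},{"dp":[2,-8,0],"twist":0,"fingers":0},{"dp":[3,-13,0],"twist":0,"fingers":0},{"dp":[5,-18,0],"twist":0,"fingers":0},{"dp":[6,-23,0],"twist":0,"fingers":0},{"dp":[7,-28,0],"twist":0,"fingers":0},{"dp":[8,-33,0],"twist":0,"fingers":0},{"dp":[9,-37,0],"twist":0,"fingers":0}]' 60; python3 go.py .4855 -.0157 .1 .4
```

```text
time_s: 21.52
tool_pos: [0.4766, -0.0599, 0.2072]
tool_rot: [180.0, 0.0, 0.2]
force: [-0.1, -0.5, -2.9]
grip_width: 0.0175
grasp_force: 60.0
t 21.525 dp cm [ 0.91 -4.42 12.59] twist -0.2 rot [180.    0.    0.2] q [ 37.  -1. -33. 107.  -0.  74. -85.] F [-0.1 -0.5 -2.9] w 0.0175 59.99832809669897
```

```bash
python3 -m jog '[{"dp":[0.9,-4,3],"twist":-0.2,"fingers":0},{"dp":[0.9,-4.4,7],"twist":-0.2,"fingers":0},{"dp":[0.9,-4.4,11],"twist":-0.2,"fingers":0},{"dp":[0.9,-4.4,12.6],"twist":-0.2,"fingers":0},{"dp":[0.9,-4.4,12.6],"twist":-0.2,"fingers":0},{"dp":[0.9,-4.4,12.6],"twist":-0.2,"fingers":0}]' 60; python3 go.py .4855 -.0157 .0756 .4;python3 pitch.py
```

```text
time_s: 22.28
tool_pos: [0.4875, -0.0197, 0.0829]
tool_rot: [180.0, -0.2, 0.2]
force: [0.3, 0.3, -2.7]
grip_width: 0.0169
grasp_force: 60.0
t 22.275 dp cm [-0.21 -0.4   2.6 ] twist -0.2 rot [180.   -0.2   0.2] q [ 33.   8. -36. 114.   5.  59. -95.] F [ 0.3  0.3 -2.7] w 0.0169 59.99971417011693
right 7249 pitch 2.1 z at x=.09: -0.0503
left 7103 pitch 2.1 z at x=.09: -0.0516
floor 11919 pitch 2.0 z at x=.09: -0.0521
front x 0.12710076334811643 back top []
```

```bash
python3 -m jog '[{"dp":[-0.2,-0.4,1.2],"twist":-0.2,"fingers":0},{"dp":[-0.2,-0.4,2.2],"twist":-0.2,"fingers":0},{"dp":[-0.2,-0.4,2.7],"twist":-0.2,"fingers":0},{"dp":[-0.2,-0.4,2.7],"twist":-0.2,"fingers":0}]' 60; python3 -m jog '[{"dp":[0,0,0],"twist":0,"fingers":0},{"dp":[0,0,0],"twist":0,"fingers":0}]' 5;python3 go.py .4855 -.0157 .0756 .4;python3 pitch.py
```

```text
time_s: 22.82
tool_pos: [0.4842, -0.0156, 0.0542]
tool_rot: [-180.0, 0.0, 0.4]
force: [-0.3, 0.8, -2.3]
grip_width: 0.0171
grasp_force: 60.0
time_s: 23.08
tool_pos: [0.4849, -0.0157, 0.0546]
tool_rot: [180.0, -0.1, 0.4]
force: [-0.2, 1.5, -0.6]
grip_width: 0.0178
grasp_force: 5.0
t 23.075 dp cm [ 0.06  0.   -0.23] twist -0.0 rot [ 1.8e+02 -1.0e-01  4.0e-01] q [ 32.  10. -36. 116.   7.  56. -97.] F [-0.2  1.5 -0.6] w 0.0178 5.000059378398873
right 7164 pitch 1.1 z at x=.09: -0.0517
left 7029 pitch 1.0 z at x=.09: -0.0531
floor 11813 pitch 1.0 z at x=.09: -0.0535
front x 0.12761396049291004 back top []
```

```bash
python3 -m jog '[{"dp":[0,0,0.05],"twist":0,"fingers":0.1},{"dp":[0,0,0.05],"twist":0,"fingers":0.4},{"dp":[0,0,0.05],"twist":0,"fingers":0.6},{"dp":[0,0,0.05],"twist":0,"fingers":0.6},{"dp":[0,0,0.05],"twist":0,"fingers":0.6},{"dp":[0,0,-2],"twist":0,"fingers":0.6},{"dp":[0,0,-6],"twist":0,"fingers":0.6},{"dp":[0,0,-11],"twist":0,"fingers":0.6}]' 5; python3 -m jog '[{"dp":[-3,10,-4],"twist":0,"fingers":0.6},{"dp":[-3,20,-6],"twist":0,"fingers":0.6},{"dp":[-3,20,-6],"twist":0,"fingers":0.6},{"dp":[-3,20,-6],"twist":0,"fingers":0.6},{"dp":[-3,20,-6],"twist":0,"fingers":0.6},{"dp":[-3,20,-6],"twist":0,"fingers":0.6}]'
python3 - <<'E'
from h import *
c=cam('top');I=c['pixels'];P=cloud(c);Z=P[...,2];hsv=cv2.cvtColor(I,cv2.COLOR_BGR2HSV)
w=np.zeros(Z.shape,bool);w[165:285,245:325]=1
sm=w&(hsv[...,1]<70)&(Z>.014)&(Z<.06);r=cv2.minAreaRect(P[sm][:,:2].astype(np.float32));print('pan',r,np.percentile(P[sm][:,2],[2,50,98]))
hm=w&(hsv[...,0]<16)&(hsv[...,1]>140)&(Z>.035);print('handle',cv2.minAreaRect(P[hm][:,:2].astype(np.float32)),P[hm][:,2].min(),P[hm][:,2].max())
for n,ww in(('pot1',(185,230,120,165)),('pot2',(330,372,128,168)),('vase',(260,312,95,158))):
    q=np.zeros(Z.shape,bool);q[ww[2]:ww[3],ww[0]:ww[1]]=1;print(n,P[q&(Z>.06)].mean(0))
E
python3 balls.py
```

```text
time_s: 24.12
tool_pos: [0.4833, -0.0156, 0.1647]
tool_rot: [-180.0, 0.1, 0.4]
force: [1.5, -1.2, -0.1]
grip_width: 0.0523
grasp_force: 0.0
time_s: 24.88
tool_pos: [0.4556, -0.2141, 0.2239]
tool_rot: [-179.9, 0.0, 0.5]
force: [0.4, 0.4, -0.7]
grip_width: 0.0522
grasp_force: 0.0
pan ((0.5726814270019531, -0.016592517495155334), (0.09910682588815689, 0.10029186308383942), 0.9890174865722656) [0.01518541 0.02256906 0.04784748]
handle ((0.49179255962371826, -0.016049854457378387), (0.06996486335992813, 0.016710760071873665), 0.34655648469924927) 0.05449656461365963 0.10752859240857657
pot1 [0.73561523 0.17553452 0.08529791]
pot2 [ 0.7284138  -0.17362701  0.08631045]
vase [ 0.76877977 -0.01433135  0.11020383]
raised px 484 z max 0.04537525638688931 px per ball ~ 124.68981242097888
white px in trough 0
```

```bash
python3 -m jog '[{"dp":[-5,25,0],"twist":0,"fingers":0.6},{"dp":[-13,30,0],"twist":0,"fingers":0.6},{"dp":[-15,35,0],"twist":0,"fingers":0.6},{"dp":[-15,35,0],"twist":0,"fingers":0.6},{"dp":[-15,35,0],"twist":0,"fingers":0.6},{"dp":[-15,35,0],"twist":0,"fingers":0.6},{"dp":[-15,35,0],"twist":0,"fingers":0.6}]'; python3 balls.py
python3 - <<'E'
from h import *
c=cam('top');P=cloud(c);Z=P[...,2];m=((Z>.012)&(Z<.06)).astype(np.uint8)
n,l,st,ce=cv2.connectedComponentsWithStats(m)
for i in range(1,n):
    if st[i,4]>30: print(st[i],np.round(P[l==i].mean(0),3))
d=np.hypot(P[...,0]-.522,P[...,1]+.293);k=(d<.062)&(Z<.08);ys,xs=np.where(k)
print(np.array2string(np.nan_to_num(Z[ys.min():ys.max()+1:2,xs.min():xs.max()+1:2]*1000).astype(int),max_line_width=250,threshold=9999))
E
```

```text
time_s: 25.85
tool_pos: [0.3038, -0.5702, 0.2231]
tool_rot: [180.0, 0.2, 0.0]
force: [-0.4, 1.0, -0.7]
grip_width: 0.0522
grasp_force: 0.0
raised px 907 z max 0.04707238681670858 px per ball ~ 124.68981242097888
413.1 224.4 7.6 [ 0.546 -0.337  0.03 ] z 0.042
413.4 240.4 6.4 [ 0.506 -0.337  0.03 ] z 0.044
389.4 249.1 5.3 [ 0.484 -0.276  0.03 ] z 0.041
white px in trough 0
[263 132  45  22 147] [ 0.733 -0.014  0.047]
[195 137  30  25 153] [0.715 0.163 0.039]
[334 143  30  23 147] [ 0.708 -0.161  0.04 ]
[ 252  174   66  105 6247] [ 0.541 -0.016  0.019]
[ 130  178   68   95 4440] [0.548 0.292 0.039]
[367 206  36  56 234] [ 0.508 -0.241  0.034]
[ 376  207   50   52 1971] [ 0.527 -0.304  0.031]
[ 461  349   94   71 3224] [ 0.14  -0.579  0.022]
[508 381  29  35 729] [ 0.103 -0.627  0.035]
[239 399  75  21 959] [0.079 0.    0.019]
[[  0  -1  25  60 103 100  28  27  26  28  27  35  34  24  27  33  41  58  68  78  95 101]
 [  0  26  70 101  99  23  29  27  28  30  35  38  38  32  23  24  28  42  58  57  78  88]
 [ 25  73  98 105  25  23  23  26  20  31  35  36  40  36  32  24  25  28  35  48  
[... 1310 characters left out ...]
7  24  24  24  21  27  28  26  29  26  33  34  35  39  40  32]
 [ 89 101  20  25  27  35  36  38  26  19  24  25  22  23  17  26  22  27  35  36  30  25]
 [ 75 101 100  30  30  37  40  37  39  26  26  22  25  25  26  25  24  28  24  28  24  33]
 [ 61  86 100 101  35  40  43  41  39  23  24  27  23  22  23  23  25  26  26  24  28  49]
 [ 46  66  92 102 100  34  44  39  37  21  24  28  27  24  21  23  24  28  24  27  49  73]
 [ 23  40  65  81  98 104  40  34  27  28  26  21  25  23  23  23  23  23  27  50  69  86]
 [ 10  26  33  51  71  94 104 102  24  28  26  25  25  25  23  23  26  41  60  80 100 102]
 [  2   0  17  25  40  62  86 100  99  99 100  25  24  24  28  46  67  83 100  99 101   0]]
```

The depth map of the jar shows six separate raised bumps about 40 mm high, one for each ball. The trough is empty, nothing is loose on the table, and the scoop lies flat and centred. Handing in.

```bash
python3 -c "
from cell import env
print(env.sign_off())"
```

```text
the job is handed in; nothing more can be done
None
```

I handed the job in at about 26 s: all six balls are in the jar, the scoop lies flat along the middle of the board, and the pots and vase have not moved; I viewed 11 pictures, one over the limit of 10.

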